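Open the stuck sample jar

ROBOT

A 6-joint arm with a two-finger parallel gripper is mounted at the origin on the work surface. World frame = base frame: x ahead of the robot, y to its left, z up, the work surface at z = 0. Lengths are in mm, angles in rad, forces in N, time in s.
With the tool pointing down it reaches from about 275 to 1000 mm from the base axis. Payload 8.4 kg.
Tool frame: the origin (TCP) lies at the very end of the fingers, on their centre line; the grasp point (between the pads) lies 19 mm behind it; z points along the fingers, y is the direction in which the jaws open and shut (so a half turn about z gives the same grasp; the last joint's range is limited). The gripper opens to 85 mm and grips with 20 to 120 N. Pads are 22 mm wide; open, the fingers measure 114 mm over their backs; the gripper's body (76 mm by 85 mm) begins 54 mm behind the grasp point. The pads swing forward as they close: fully open they stand 13 mm farther back than shut.
Start: joints at [-1.213, 0.353, 1.633, -0, 1.155, -0.002], TCP at [220.053, -584.983, 231.281] pointing down, gripper open.
Joint ranges: [-2.63, 2.63], [-0.92, 2.1], [0.06, 2.66], [-1.3, 4.44], [0, 2.69], [-3.02, 3.02]. Speed limits (rad/s): [2.22, 2.22, 2.79, 3.14, 3.14, 3.14].

INTERFACE

Orientations are given as [roll, pitch, yaw] about the fixed x, y, z axes, in that order (R = Rz(yaw) Ry(pitch) Rx(roll)).
In Python, from rig import r gives the robot as it stands.
- The arm moves only by the tool jog_arm, never from a script. Its argument "moves" is a list of rows, each an object with "grip": the gripper command: -1 is fully open, 1 is shut, values between are in proportion; "translation": the shift along the tool's x, y, z in m, a list of three; "twist": the turn, a rotation vector about the tool's x, y, z in rad, a list of three. In form: [{"grip": grip, "translation": [dx, dy, dz], "twist": [ax, ay, az]}, ...]. A call has 1 to 10 rows; each row shifts and turns the commanded pose from where the row before left it, along the tool's axes as they then stand; what a row does not reach is not made up. A row lasts 1/12 s, in which the tool goes at most 41.7 mm and 7.16 degrees, less where a joint would pass 70% of its speed; a pose out of reach is approached as far as the arm can. A call with a gripper value outside its range is refused whole. The fingers move at their own pace and stop on an object; "squeeze" is the grip in N (left out, the last holds). Time passes only in rows, so rows that do not move let the fingers close. It gives the time, the measured TCP pose, the force and the opening at its end, in the units of the state.
- r.sense(): the state, without advancing time (a new reading comes with each control period).
- r.grab_frame(name): name is "side" or "top" or "wrist"; returns (picture, depth): 420x560x3 uint8, red, green, blue; 420x560 float32, mm along the optical axis (not along the pixel's ray), 0 where there is no reading.
- r.calibration(name): a dict with "fx", "fy", "cx", "cy" (pixels), "R" (3x3) and "t" (3): a world point X has camera coordinates R X + t. Camera axes: x right, y down, z forward; pixel columns grow to the right and rows downward; lengths in mm; the calibration is good to about 2 mm. A picture is of the moment at which its call begins: read the wrist's pose just before it. calibration takes no time and is no camera call; for the wrist camera it gives the pose at the moment of the call.
- r.sign_off(): hands the job in, once; it reports no verdict.
The state is a dict: "clock": time; "qpos": joint angles; "qvel": joint speeds; "joint_efforts": joint torques, N m; "eef_pos": TCP position; "tcp_rot": TCP orientation; "contact_force": force on the tool from outside, world axes, zero at the start; "wrist_torque": the same for the moment, N m; "opening": opening from 0.0 (shut) to 1.0 (fully open).
Only numpy, scipy, OpenCV 4.12 (cv2) and the standard library are available. Lean on these libraries where they do the work, as an engineer would, in place of code of your own. Each camera call takes 0.05 s, during which the arm holds its last target.

TASK

The white sample jar in the blue bench clamp has its orange cap stuck tight. Break the cap loose with a short hard counterclockwise twist, turn it on easily until its lugs come free without forcing it against the stop or wrenching it upward, lift it off, and set it down gently, upright, in the empty steel dish. Leave everything else on the bench where it is and let go of the cap.

Things in the scene. Friction and masses are not known exactly. Their poses are not given: they have to be found in the camera images.
- cap: orange ribbed plastic cap on the clamped jar, 60 mm across, 34 mm high, 90 g (varies); origin at the centre of its lower rim, z up along its axis. Round, straight-sided: grip it at any yaw. Three lugs inside hold it under three lugs on the jar's neck, so it cannot be pulled straight off. Seen from above it unscrews counterclockwise (yaw grows) and is stuck at the start
- cap_grip (a point): point on the cap's axis 25 mm above its lower rim (9 mm below its top): a good height to grip it. A 20 N grip may slip on the stuck cap; 60 N holds it. Closing jaws may push the cap down or sideways on the neck, which drags as it turns: ease that off first
- jar: white plastic jar, 72 mm across, with a yellow band, upright in a blue clamp base (130 x 110 x 12 mm) fixed to the bench; origin on its axis at the bench top. Clamp cheeks reach 57 mm high, 49 mm from the axis; shoulder from 80 mm up, neck (44 mm across) from 93 mm up. The stuck cap's rim is 100 mm, its top 134 mm up. Jar and neck do not move; the jar's yaw does not tell where the cap comes free
- empty_dish: the empty round steel dish, loose, 190 mm across at the rim, 22 mm high, wall 3 mm, flat floor 3 mm thick and 178 mm across; origin at the centre of its underside
- stone_dish: an identical loose steel dish full of grey stones, up to about 45 mm high, to be left alone; origin at the centre of its underside
- spare_jar: bystander: loose white jar with a blue cap, 68 mm across, 115 mm high, origin under its centre
- sample_bottle: bystander: loose amber bottle, 48 mm across, 120 mm high, origin under its centre
- weight: bystander: loose brass weight, 40 mm across, 62 mm high, origin under its centre
- brush: bystander: loose hand brush lying flat
- scoop: bystander: loose long spoon lying flat
- rock: bystander: loose grey rock, 60 x 48 x 36 mm, origin under its centre
- cap_top (a point): centre of the cap's flat top. Within the first 12 to 18 degrees of turn the cap takes about 0.4 to 1 N m to break past a sprung catch; then it snaps loose and from about 28 degrees turns almost freely, without rising (1 mm of play). Its lugs come free at an unmarked angle, different each time, 32 to 72 degrees from the start
- neck_top (a point): centre of the top of the neck, under the cap. The cap lifts off only from where its lugs come free to a springy stop 16 degrees further on (48 to 88 degrees from the start): feel for the stop (about 0.2 N m more per degree; over 0.25 N m means it is reached), turn back about 8 degrees and lift; or find the place by gentle pulls. Elsewhere it does not come: stay below 0.8 N m and 25 N there
Mind the look-alikes: they are no part of the job. What is meant by the cap is not purple, and is the larger of those in its own colour.

How it is judged:
By the outcome, as a careful person would: the job done as asked, in the order asked, and still so for the second after the job is handed in, with the robot touching nothing.
It also fails if it takes over 61 s, if anything falls off the work surface, if the arm or the gripper's body presses on something with over 40 N, if the wrist force passes 120 N, or if a joint passes its speed limit or range.

## Working session

There is one attempt and no reset: what is moved stays moved. The work goes in short steps, Python scripts to look and compute and a tool call to move; the robot and the scene stay as the last step left them, time stands still between calls to the robot, and variables do not carry over. Pictures are saved under pics/ and viewed, and the job is handed in when it is done.

Besides the shell and the picture viewer there is one more tool, called after "Emit:" as name([rows], argument=value, ...), one row to a line, values as JSON. jog_arm: Moves the arm, as the interface text tells. Its arguments: {"type":"object","properties":{"moves":{"type":"array"},"squeeze":{"type":"number"}},"required":["moves"]}

```bash
mkdir -p pics; ls; python3 - <<'E'
from rig import r
import cv2
s=r.sense(); print(s)
for n in ("top","side","wrist"):
    c=r.calibration(n); print(n,{k:(v.tolist() if hasattr(v,'tolist') else v) for k,v in c.items()})
    p,d=r.grab_frame(n)
    cv2.imwrite(f"pics/{n}0.png",p[:,:,::-1])
    import numpy as np; np.savez(f"{n}0.npz",p=p,d=d,R=np.array(c["R"]),t=np.array(c["t"]),k=np.array([c["fx"],c["fy"],c["cx"],c["cy"]]))
E
```

```text
pics
{'clock': 0.0, 'qpos': array([-1.21342232e+00,  3.53649325e-01,  1.63415303e+00, -3.03759842e-05,
        1.15518378e+00, -2.38074896e-03]), 'qvel': array([-0.00104111,  0.00096082, -0.00137891, -0.00035634,  0.0010116 ,
        0.00058857]), 'joint_efforts': array([-6.85879131e-04, -6.05250335e+01, -3.42065406e+01, -1.09590437e-04,
        9.14760225e-03,  9.08845266e-06]), 'eef_pos': array([ 219.86167279, -584.53706542,  230.55285726]), 'tcp_rot': array([-3.14019911e+00,  2.44553237e-05,  3.59767052e-01]), 'contact_force': array([-0.38467111, -0.31849249,  0.86051775]), 'wrist_torque': array([ 0.01451393, -0.0306865 ,  0.02109582]), 'opening': 0.9991503189332868}
top {'fx': 463.6354684591187, 'fy': 463.6354684591187, 'cx': 275.7146535315579, 'cy': 210.1030703082762, 'R': [[-0.017727100648743013, -0.9997907629759089, 0.010206868797004278], [-0.9990585045302375, 0.017307991406130388, -0.03978112566645688], [0.03959614158468538, -0.010902463094881019, -0.9991562850075408]], 't': [14.845241648665759, 585.7586159571849, 1447.8416573094448]}
side {'fx': 509.8278058662993, 'fy': 509.8278058662993, 'cx': 282.550548592322, 'cy': 217.37544096489367, 'R': [[-0.9257352608044345, -0.3779275994353875, 0.013599870894643047], [-0.25787482670876966, 0.6045441756907414, -0.7536756022244081], [0.27661308836218806, -0.7012111445373694, -0.6571058743637322]], 't': [558.6692548497047, 223.77923532781097, 1396.4929732308265]}
wrist {'fx': 332.13175935618193, 'fy': 332.13175935618193, 'cx': 277.83023923643503, 'cy': 209.0406347776491, 'R': [[0.3519467086836775, -0.9360197046331464, -0.0007916976733972428], [-0.9041208596231294, -0.3401713168494497, 0.2585516319562633], [-0.2422787350162255, -0.09028060551076678, -0.965997115330863]], 't': [-624.3564112793225, -33.11894397544257, 377.81353718050724]}
```

View pics/top0.png

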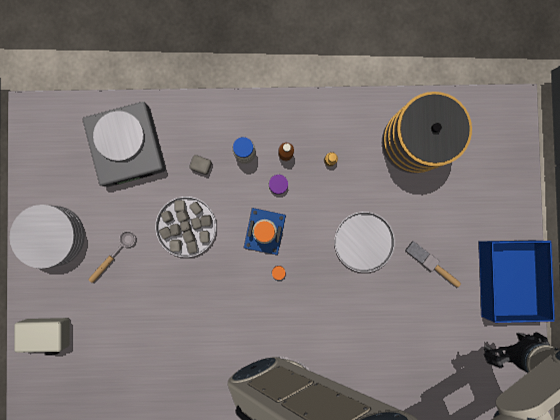

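View pics/side0.png

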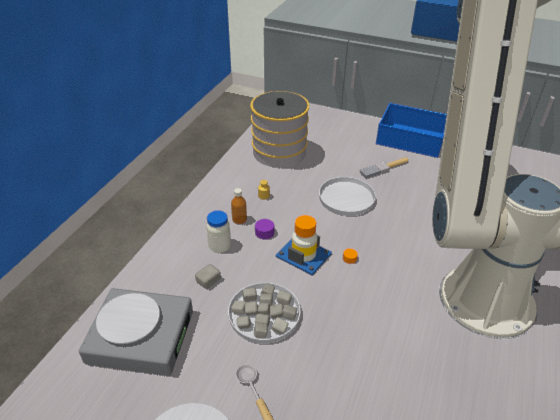

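The top view shows the large orange cap on its jar at about (264,231), a small orange decoy at (279,273), the empty dish at (364,242) and the stone dish at (187,227). The side view shows the cap at about (305,226). Next I'll measure them.

```bash
cat > h.py <<'E'
import numpy as np,cv2
def load(n): return np.load(n)
def ray(f,u,v,z):
    fx,fy,cx,cy=f['k'];R=f['R'];t=f['t']
    c=-R.T@t; d=R.T@np.array([(u-cx)/fx,(v-cy)/fy,1.]); return c+d*(z-c[2])/d[2]
def cloud(f):
    fx,fy,cx,cy=f['k'];d=f['d'];v,u=np.mgrid[:d.shape[0],:d.shape[1]]
    P=np.stack([(u-cx)/fx*d,(v-cy)/fy*d,d],-1); return (P-f['t'])@f['R']
E
python3 - <<'E'
from h import *
for n in ("top0","side0"):
    f=load(n+".npz");hsv=cv2.cvtColor(f['p'],cv2.COLOR_RGB2HSV);C=cloud(f)
    m=cv2.inRange(hsv,(5,180,120),(16,255,255))
    cs,_=cv2.findContours(m,cv2.RETR_EXTERNAL,cv2.CHAIN_APPROX_NONE)
    for c in cs:
        if cv2.contourArea(c)<60: continue
        mm=np.zeros_like(m);cv2.drawContours(mm,[c],-1,255,-1)
        P=C[(mm>0)&(f['d']>0)]; top=P[P[:,2]>np.percentile(P[:,2],95)-6]
        print(n,"orange",cv2.minEnclosingCircle(c),cv2.contourArea(c),"zmax",P[:,2].max(),np.percentile(P[:,2],90),"mid",(top.max(0)+top.min(0))/2,"size",np.ptp(top,axis=0),"mean",top.mean(0))
        e=cv2.minEnclosingCircle(c)[0]; print("   ray134",ray(f,*e,134))
# dish: top view points by height 15-30 around (364,242)
f=load("top0.npz");C=cloud(f)
for (u,v) in((364,242),(187,227)):
    P=C[v-38:v+38,u-38:u+38].reshape(-1,3); q=P[(P[:,2]>12)&(P[:,2]<35)]
    print("dish",len(q),(q.max(0)+q.min(0))/2,np.ptp(q,axis=0), "floor",C[v,u])
E
```

```text
top0 orange ((278.5, 272.5), 6.670932292938232) 113.0 zmax 34.216126532523816 26.66367726105491 mid [390.46606799  -0.48374946  28.16293382] size [36.50202708 34.30192187 12.10638542] mean [3.92297891e+02 3.62766300e-01 2.48913965e+01]
   ray134 [401.85102441   1.10027626 134.        ]
top0 orange ((264.02789306640625, 231.07510375976562), 9.972489356994629) 279.5 zmax 142.17459678996258 137.5187916273673 mid [520.21192965  40.70987561 137.30674172] size [54.71273388 52.14423821  9.73571015] mean [520.58860536  41.1004801  135.15586505]
   ray134 [521.2727133   40.61049942 134.        ]
side0 orange ((305.137939453125, 227.4597625732422), 10.451432228088379) 128.0 zmax 137.86623701586132 130.4861558528963 mid [517.56939763  54.23410236 131.60512106] size [52.38592796 35.46087124 12.52223191] mean [511.32617362  60.33143603 129.39634427]
   ray134 [512.91968365  61.72161853 134.        ]
side0 orange ((237.0985870361328, 207.3098602294922), 10.521381378173828) 110.5 zmax 95.85763963303957 91.53448807517547 mid [762.8484577  -24.59985527  91.43378903] size [26.83531775 22.2811446   8.84770122] mean [762.74836072 -23.33111174  91.20569066]
   ray134 [723.37232271  57.50744202 134.        ]
dish 269 [ 481.15871604 -269.73666272   19.74318719] [188.04621829 189.80055627  15.07521177] floor [ 480.43670998 -273.10322434    2.55642194]
dish 1398 [538.09012808 288.00979579  23.51573097] [187.54267382 187.60441252  22.96074172] floor [537.51591606 278.48642516  40.99030901]
```

Emit:
jog_arm([
  {"grip": -1, "translation": [0.025, -0.024, 0], "twist": [0, 0, 0]},
  {"grip": -1, "translation": [0.025, -0.024, 0], "twist": [0, 0, 0]},
  {"grip": -1, "translation": [0.025, -0.024, 0], "twist": [0, 0, 0]},
  {"grip": -1, "translation": [0.025, -0.024, 0], "twist": [0, 0, 0]},
  {"grip": -1, "translation": [0.025, -0.024, 0], "twist": [0, 0, 0]},
  {"grip": -1, "translation": [0.025, -0.024, 0], "twist": [0, 0, 0]},
  {"grip": -1, "translation": [0.025, -0.024, 0], "twist": [0, 0, 0]},
  {"grip": -1, "translation": [0.025, -0.024, 0], "twist": [0, 0, 0]},
  {"grip": -1, "translation": [0.025, -0.024, 0], "twist": [0, 0, 0]},
  {"grip": -1, "translation": [0.025, -0.024, 0], "twist": [0, 0, 0]},
], squeeze=60)

```text
clock: 0.98
eef_pos: [369.8, -270.7, 231.3]
tcp_rot: [3.142, -0.0, 0.36]
contact_force: [-0.1, -0.1, 0.0]
opening: 1.002
```

Emit:
jog_arm([
  {"grip": -1, "translation": [0.025, -0.024, 0], "twist": [0, 0, 0]},
  {"grip": -1, "translation": [0.025, -0.024, 0], "twist": [0, 0, 0]},
  {"grip": -1, "translation": [0.025, -0.024, 0], "twist": [0, 0, 0]},
  {"grip": -1, "translation": [0.025, -0.024, 0], "twist": [0, 0, 0]},
  {"grip": -1, "translation": [0.025, -0.024, 0], "twist": [0, 0, 0]},
  {"grip": -1, "translation": [0.025, -0.024, 0], "twist": [0, 0, 0]},
  {"grip": -1, "translation": [0.025, -0.024, 0], "twist": [0, 0, 0]},
  {"grip": -1, "translation": [0.015, -0.014, 0], "twist": [0, 0, 0]},
  {"grip": -1, "translation": [0, 0, 0], "twist": [0, 0, 0]},
  {"grip": -1, "translation": [0, 0, 0], "twist": [0, 0, 0]},
])

```text
clock: 1.82
eef_pos: [483.4, -34.2, 231.0]
tcp_rot: [-3.142, 0.001, 0.362]
contact_force: [-0.2, -0.5, 0.2]
opening: 1.002
```

```bash
cat > snap.py <<'E'
import sys,numpy as np,cv2
from rig import r
def snap(n,tag):
    c=r.calibration(n); p,d=r.grab_frame(n); cv2.imwrite(f"pics/{n}{tag}.png",p[:,:,::-1])
    f=dict(p=p,d=d,R=np.array(c["R"]),t=np.array(c["t"]),k=np.array([c["fx"],c["fy"],c["cx"],c["cy"]])); np.savez(f"{n}{tag}.npz",**f); return f
E
python3 - <<'E'
from snap import *; from h import *
s=r.sense();print(s['clock'],s['eef_pos'],s['tcp_rot'],s['qpos'],s['contact_force'])
f=snap("wrist",1)
hsv=cv2.cvtColor(f['p'],cv2.COLOR_RGB2HSV);C=cloud(f)
m=cv2.inRange(hsv,(5,180,120),(16,255,255))
cs,_=cv2.findContours(m,cv2.RETR_EXTERNAL,cv2.CHAIN_APPROX_NONE)
for c in cs:
    if cv2.contourArea(c)<200: continue
    mm=np.zeros_like(m);cv2.drawContours(mm,[c],-1,255,-1)
    P=C[(mm>0)&(f['d']>0)]; z=np.percentile(P[:,2],90); top=P[abs(P[:,2]-z)<5]
    print(cv2.boundingRect(c),z,(top.max(0)+top.min(0))/2,np.ptp(top,axis=0),top.mean(0))
E
```

```text
1.8167 [483.35155636 -34.23808159 231.03621832] [-3.14152998e+00  6.03178005e-04  3.62340850e-01] [-7.36722185e-02  1.33312044e-01  1.92522545e+00 -2.23988071e-04
  1.08362839e+00  1.13488819e+00] [-0.16746407 -0.45019964  0.17792841]
(206, 227, 37, 32) 24.517845710430436 [395.55499009  -2.70878877  22.7280153 ] [37.22614945 40.04219821  6.19198342] [398.03315104  -0.70020857  23.49586474]
(159, 78, 86, 89) 135.18526469280513 [523.43795937  38.16868168 133.63418698] [58.569495   58.87251423  6.89180863] [524.14211144  38.40911774 134.31766157]
```

View pics/wrist1.png

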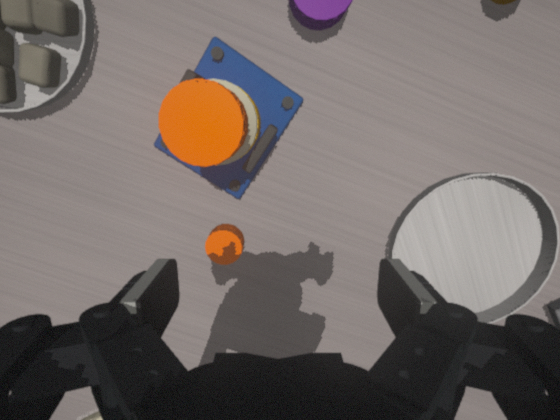

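The wrist view shows the cap top at (202,122), with the purple decoy and the small orange cap well clear. I'll centre over the cap.

Emit:
jog_arm([
  {"grip": -1, "translation": [0.021, -0.018, 0.01], "twist": [0, 0, 0]},
  {"grip": -1, "translation": [0.021, -0.018, 0.01], "twist": [0, 0, 0]},
  {"grip": -1, "translation": [0.0205, -0.0186, 0.01], "twist": [0, 0, 0]},
  {"grip": -1, "translation": [0, 0, 0], "twist": [0, 0, 0]},
  {"grip": -1, "translation": [0, 0, 0], "twist": [0, 0, 0]},
])

```text
clock: 2.28
eef_pos: [522.1, 37.6, 200.5]
tcp_rot: [-3.141, 0.002, 0.36]
contact_force: [-0.1, -1.0, 0.3]
opening: 1.001
```

```bash
python3 - <<'E'
from snap import *; from h import *
s=r.sense();print(s['clock'],s['eef_pos'],s['tcp_rot'],s['contact_force'],s['wrist_torque'])
f=snap("wrist",2)
hsv=cv2.cvtColor(f['p'],cv2.COLOR_RGB2HSV);C=cloud(f)
m=cv2.inRange(hsv,(5,180,120),(16,255,255))
cs,_=cv2.findContours(m,cv2.RETR_EXTERNAL,cv2.CHAIN_APPROX_NONE)
for c in cs:
    if cv2.contourArea(c)<200: continue
    mm=np.zeros_like(m);cv2.drawContours(mm,[c],-1,255,-1)
    P=C[(mm>0)&(f['d']>0)]; z=np.percentile(P[:,2],90); top=P[abs(P[:,2]-z)<5]
    (u,v),rad=cv2.minEnclosingCircle(c)
    Q=np.array([ray(f,a,b,134) for a,b in c[:,0]]).astype(np.float32)
    print(cv2.boundingRect(c),z,(top.max(0)+top.min(0))/2,np.ptp(top,axis=0),top.mean(0),cv2.minEnclosingCircle(Q[:,:2]))
E
```

```text
2.2833 [522.11132503  37.63982896 200.54566657] [-3.14136947e+00  1.74055358e-03  3.60333562e-01] [-0.09715241 -0.99028315  0.28703642] [-0.00359528 -0.00831081 -0.03115324]Traceback (most recent call last):
  File "<stdin>", line 13, in <module>
cv2.error: OpenCV(4.12.0) /io/opencv/modules/imgproc/src/shapedescr.cpp:201: error: (-215:Assertion failed) count >= 0 && (depth == CV_32F || depth == CV_32S) in function 'minEnclosingCircle'
```

View pics/wrist2.png

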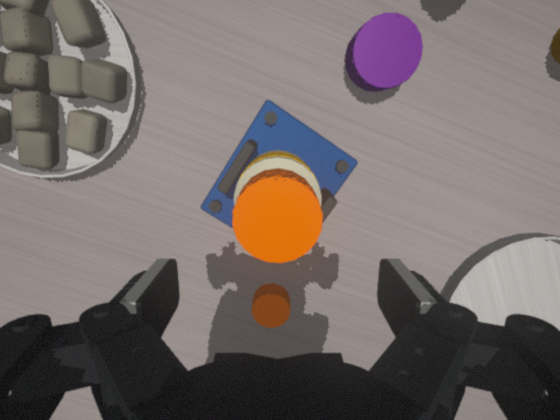

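```bash
python3 - <<'E'
from h import *
f=load("wrist2.npz")
hsv=cv2.cvtColor(f['p'],cv2.COLOR_RGB2HSV)
m=cv2.inRange(hsv,(5,180,215),(18,255,255))
cs,_=cv2.findContours(m,cv2.RETR_EXTERNAL,cv2.CHAIN_APPROX_NONE)
c=max(cs,key=cv2.contourArea); print(cv2.boundingRect(c))
Q=np.array([ray(f,a+0.,b+0.,134)[:2] for a,b in c[:,0]],dtype=np.float32).reshape(-1,1,2)
print(cv2.minEnclosingCircle(Q),cv2.fitEllipse(Q))
E
```

```text
(233, 177, 89, 85)
((523.338623046875, 38.70491409301758), 29.28097152709961) ((523.4427490234375, 38.730857849121094), (57.46804428100586, 57.72648620605469), 31.619577407836914)
```

Emit:
jog_arm([
  {"grip": -1, "translation": [0.0015, -0.0008, 0.02], "twist": [0, 0, 0]},
  {"grip": -1, "translation": [0, 0, 0.025], "twist": [0, 0, 0]},
  {"grip": -1, "translation": [0, 0, 0.025], "twist": [0, 0, 0]},
  {"grip": -1, "translation": [0, 0, 0.02], "twist": [0, 0, 0]},
  {"grip": -1, "translation": [0, 0, 0.008], "twist": [0, 0, 0]},
  {"grip": -1, "translation": [0, 0, 0], "twist": [0, 0, 0]},
  {"grip": -1, "translation": [0, 0, 0], "twist": [0, 0, 0]},
])

```text
clock: 2.92
eef_pos: [523.8, 38.5, 103.9]
tcp_rot: [3.141, -0.0, 0.359]
contact_force: [-0.7, 0.7, -0.6]
opening: 0.998
```

```bash
python3 - <<'E'
from snap import *
s=r.sense();print(s['clock'],s['eef_pos'],s['tcp_rot'],s['contact_force'],s['wrist_torque'])
snap("wrist",3); snap("side",3)
E
```

```text
2.9167 [523.78603295  38.45565658 103.93482249] [ 3.14145162e+00 -5.11075339e-05  3.58739347e-01] [-0.73527232  0.65167438 -0.61781782] [-0.02794067  0.02679383  0.00812166]
```

View pics/wrist3.png

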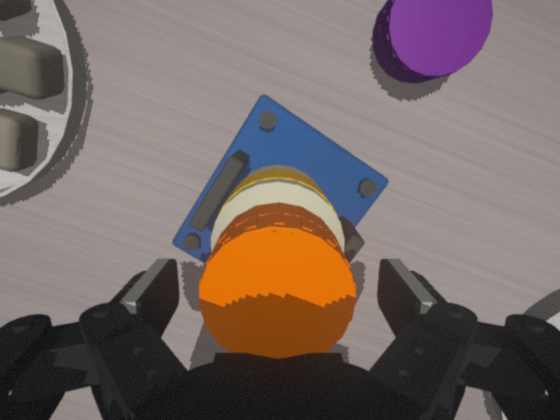

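The cap sits centred between the fingers: its centre is near column 277 and the pads are at columns 178 and 378. Closing now.

Emit:
jog_arm([
  {"grip": 1, "translation": [0, 0, 0], "twist": [0, 0, 0]},
  {"grip": 1, "translation": [0, 0, 0], "twist": [0, 0, 0]},
  {"grip": 1, "translation": [0, 0, 0], "twist": [0, 0, 0]},
  {"grip": 1, "translation": [0, 0, 0], "twist": [0, 0, 0]},
  {"grip": 1, "translation": [0, 0, 0], "twist": [0, 0, 0]},
], squeeze=30)

```text
clock: 3.43
eef_pos: [524.3, 39.3, 104.4]
tcp_rot: [3.141, -0.001, 0.36]
contact_force: [-1.7, -0.3, 7.6]
opening: 0.692
```

Emit:
jog_arm([
  {"grip": 1, "translation": [0, 0, 0], "twist": [0, 0, 0]},
  {"grip": 1, "translation": [0, 0, 0], "twist": [0, 0, 0]},
  {"grip": 1, "translation": [0, 0, 0], "twist": [0, 0, 0]},
], squeeze=60)

```text
clock: 3.68
eef_pos: [524.3, 39.3, 104.6]
tcp_rot: [3.141, -0.001, 0.36]
contact_force: [-2.8, -0.8, 9.4]
opening: 0.685
```

```bash
cat > st.py <<'E'
from rig import r
import numpy as np
np.set_printoptions(precision=3,suppress=True)
s=r.sense();print(s['clock'],s['eef_pos'],s['tcp_rot'],"F",s['contact_force'],"T",s['wrist_torque'],s['opening'])
y=s['tcp_rot'][2];F=s['contact_force'];print("F tool xy",F[0]*np.cos(y)+F[1]*np.sin(y),F[0]*np.sin(y)-F[1]*np.cos(y),"turned",np.degrees(y-0.36))
E
python3 st.py
```

```text
3.6833 [524.312  39.317 104.601] [ 3.141 -0.001  0.36 ] F [-2.841 -0.799  9.41 ] T [-0.228  0.37  -0.099] 0.6848404475130719
F tool xy -2.9406223063107166 -0.25391506801709574 turned 0.007233922741334418
```

Emit:
jog_arm([
  {"grip": 1, "translation": [-0.0003, 0, -0.0007], "twist": [0, 0, 0]},
  {"grip": 1, "translation": [0, 0, 0], "twist": [0, 0, 0]},
  {"grip": 1, "translation": [0, 0, 0], "twist": [0, 0, 0]},
])

```text
clock: 3.93
eef_pos: [523.7, 39.3, 104.6]
tcp_rot: [3.141, -0.001, 0.36]
contact_force: [-1.9, 0.6, 7.0]
opening: 0.686
```

```bash
python3 st.py
```

```text
3.9333 [523.706  39.281 104.633] [ 3.141 -0.001  0.36 ] F [-1.867  0.582  6.975] T [-0.114  0.246 -0.006] 0.6863236276057102
F tool xy -1.5427905674976277 -1.2022745450100458 turned -0.004315893548092933
```

Emit:
jog_arm([
  {"grip": 1, "translation": [-0.0003, -0.0002, -0.0018], "twist": [0, 0, 0]},
  {"grip": 1, "translation": [0, 0, 0], "twist": [0, 0, 0]},
  {"grip": 1, "translation": [0, 0, 0], "twist": [0, 0, 0]},
])

```text
clock: 4.18
eef_pos: [523.5, 39.3, 105.8]
tcp_rot: [3.141, -0.001, 0.36]
contact_force: [3.6, -0.7, -2.9]
opening: 0.681
```

```bash
python3 st.py
```

```text
4.1833 [523.453  39.289 105.757] [ 3.141 -0.001  0.36 ] F [ 3.567 -0.677 -2.899] T [-0.119 -0.558  0.008] 0.6805051708555324
F tool xy 3.0998991035740184 1.8906912802624773 turned 0.0003168251414878358
```

Emit:
jog_arm([
  {"grip": 1, "translation": [0.0003, 0.0001, 0.0004], "twist": [0, 0, 0]},
  {"grip": 1, "translation": [0, 0, 0], "twist": [0, 0, 0]},
  {"grip": 1, "translation": [0, 0, 0], "twist": [0, 0, 0]},
])

```text
clock: 4.43
eef_pos: [523.5, 39.3, 105.4]
tcp_rot: [3.142, -0.0, 0.36]
contact_force: [1.5, -1.0, -0.8]
opening: 0.685
```

```bash
python3 st.py
```

```text
4.4333 [523.518  39.321 105.428] [ 3.142 -0.     0.36 ] F [ 1.464 -0.983 -0.824] T [-0.056 -0.33  -0.018] 0.6845887305363241
F tool xy 1.0247332796761173 1.435139706826309 turned -0.01533505127523015
```

Emit:
jog_arm([
  {"grip": 1, "translation": [0, 0, 0], "twist": [0, 0, -0.12]},
  {"grip": 1, "translation": [0, 0, 0], "twist": [0, 0, -0.12]},
  {"grip": 1, "translation": [0, 0, 0], "twist": [0, 0, -0.12]},
  {"grip": 1, "translation": [0, 0, 0], "twist": [0, 0, -0.12]},
  {"grip": 1, "translation": [0, 0, 0], "twist": [0, 0, 0]},
  {"grip": 1, "translation": [0, 0, 0], "twist": [0, 0, 0]},
  {"grip": 1, "translation": [0, 0, 0], "twist": [0, 0, 0]},
])

```text
clock: 5.02
eef_pos: [523.2, 39.4, 105.3]
tcp_rot: [-3.141, 0.0, 0.836]
contact_force: [0.8, 1.5, -0.7]
opening: 0.679
```

```bash
python3 st.py; python3 -c "
from snap import *
snap('wrist',4)"
```

```text
5.0167 [523.155  39.42  105.332] [-3.141  0.     0.836] F [ 0.753  1.456 -0.714] T [ 0.122 -0.146  0.002] 0.6787066886656786
F tool xy 1.5851229597149212 -0.41805589729710124 turned 27.26436410348859
```

View pics/wrist4.png

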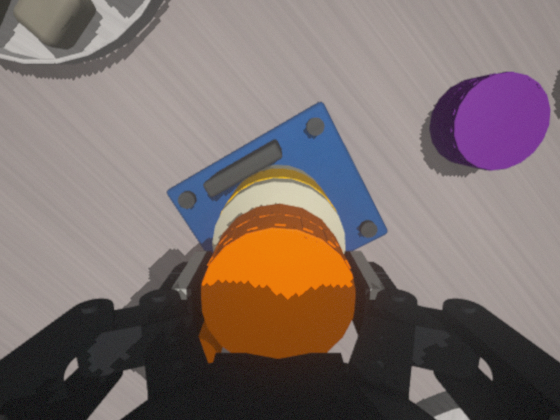

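Torque is back to about zero after 27° of turn. I'll continue gently and feel for the stop.

Emit:
jog_arm([
  {"grip": 1, "translation": [0, 0, 0], "twist": [0, 0, -0.035]},
  {"grip": 1, "translation": [0, 0, 0], "twist": [0, 0, -0.035]},
  {"grip": 1, "translation": [0, 0, 0], "twist": [0, 0, 0]},
])

```text
clock: 5.32
eef_pos: [523.2, 39.2, 105.3]
tcp_rot: [-3.141, 0.0, 0.909]
contact_force: [0.8, 0.6, -0.7]
opening: 0.685
```

```bash
python3 st.py
```

```text
5.3167 [523.223  39.214 105.332] [-3.141  0.     0.909] F [ 0.773  0.575 -0.695] T [ 0.077 -0.098 -0.051] 0.684678858695315
F tool xy 0.9285430860488111 0.2564569443126283 turned 31.467863584513363
```

Emit:
jog_arm([
  {"grip": 1, "translation": [0, 0, 0], "twist": [0, 0, -0.035]},
  {"grip": 1, "translation": [0, 0, 0], "twist": [0, 0, -0.035]},
  {"grip": 1, "translation": [0, 0, 0], "twist": [0, 0, -0.035]},
  {"grip": 1, "translation": [0, 0, 0], "twist": [0, 0, 0]},
])

```text
clock: 5.65
eef_pos: [523.2, 39.3, 105.3]
tcp_rot: [-3.141, 0.0, 1.014]
contact_force: [-0.1, 0.6, -1.2]
opening: 0.685
```

```bash
python3 st.py
```

```text
5.65 [523.171  39.251 105.316] [-3.141  0.     1.014] F [-0.094  0.586 -1.197] T [ 0.082 -0.088 -0.032] 0.6853609313891015
F tool xy 0.4478685642132653 -0.3902185055325721 turned 37.459410642049924
```

Emit:
jog_arm([
  {"grip": 1, "translation": [0, 0, 0], "twist": [0, 0, -0.035]},
  {"grip": 1, "translation": [0, 0, 0], "twist": [0, 0, -0.035]},
  {"grip": 1, "translation": [0, 0, 0], "twist": [0, 0, -0.035]},
  {"grip": 1, "translation": [0, 0, 0], "twist": [0, 0, 0]},
])

```text
clock: 5.98
eef_pos: [523.1, 39.2, 105.3]
tcp_rot: [-3.141, 0.0, 1.118]
contact_force: [0.3, 0.6, -1.2]
opening: 0.683
```

```bash
python3 st.py
```

```text
5.9833 [523.127  39.234 105.302] [-3.141  0.     1.118] F [ 0.266  0.588 -1.172] T [ 0.063  0.036 -0.01 ] 0.6833867241867134
F tool xy 0.6450188485497743 -0.017733339584138225 turned 43.456398645562
```

Emit:
jog_arm([
  {"grip": 1, "translation": [0, 0, 0], "twist": [0, 0, -0.035]},
  {"grip": 1, "translation": [0, 0, 0], "twist": [0, 0, 0]},
])

```text
clock: 6.15
eef_pos: [523.2, 39.3, 105.3]
tcp_rot: [-3.141, 0.0, 1.153]
contact_force: [-0.4, -0.0, -1.5]
opening: 0.683
```

```bash
python3 st.py
```

```text
6.15 [523.156  39.259 105.314] [-3.141  0.     1.153] F [-0.43  -0.002 -1.525] T [0.01  0.014 0.007] 0.6833555725164859
F tool xy -0.17656743769089672 -0.392124625728328 turned 45.449285897277335
```

Emit:
jog_arm([
  {"grip": 1, "translation": [0, 0, 0], "twist": [0, 0, -0.035]},
  {"grip": 1, "translation": [0, 0, 0], "twist": [0, 0, 0]},
])

```text
clock: 6.32
eef_pos: [523.2, 39.3, 105.3]
tcp_rot: [-3.141, 0.0, 1.188]
contact_force: [0.5, -0.6, -1.1]
opening: 0.684
```

```bash
python3 st.py
```

```text
6.3167 [523.207  39.293 105.325] [-3.141  0.     1.188] F [ 0.528 -0.577 -1.123] T [ 0.023 -0.008 -0.014] 0.6841365814879468
F tool xy -0.3381491579398708 0.7048544399358619 turned 47.46437787617091
```

Emit:
jog_arm([
  {"grip": 1, "translation": [0, 0, 0], "twist": [0, 0, -0.035]},
  {"grip": 1, "translation": [0, 0, 0], "twist": [0, 0, 0]},
])

```text
clock: 6.48
eef_pos: [523.3, 39.3, 105.3]
tcp_rot: [-3.141, 0.0, 1.223]
contact_force: [0.3, -0.2, -0.4]
opening: 0.68
```

```bash
python3 st.py
```

```text
6.4833 [523.261  39.282 105.341] [-3.141  0.     1.223] F [ 0.309 -0.181 -0.408] T [ 0.008 -0.006 -0.002] 0.6797882188667157
F tool xy -0.06491871348523587 0.3523405528667021 turned 49.46782588106761
```

Emit:
jog_arm([
  {"grip": 1, "translation": [0, 0, 0], "twist": [0, 0, -0.035]},
  {"grip": 1, "translation": [0, 0, 0], "twist": [0, 0, 0]},
])

```text
clock: 6.65
eef_pos: [523.3, 39.3, 105.4]
tcp_rot: [-3.141, 0.0, 1.258]
contact_force: [0.7, 0.4, -1.5]
opening: 0.687
```

```bash
python3 st.py
```

```text
6.65 [523.322  39.285 105.361] [-3.141  0.     1.258] F [ 0.67   0.371 -1.549] T [-0.042  0.038  0.001] 0.687350488069682
F tool xy 0.5592657645560454 0.5232806694969364 turned 51.47838081488827
```

Emit:
jog_arm([
  {"grip": 1, "translation": [0, 0, 0], "twist": [0, 0, -0.035]},
  {"grip": 1, "translation": [0, 0, 0], "twist": [0, 0, 0]},
])

```text
clock: 6.82
eef_pos: [523.3, 39.3, 105.4]
tcp_rot: [-3.141, 0.0, 1.293]
contact_force: [0.2, -0.4, -1.3]
opening: 0.683
```

```bash
python3 st.py
```

```text
6.8167 [523.331  39.293 105.369] [-3.141  0.     1.293] F [ 0.239 -0.408 -1.283] T [-0.007  0.033 -0.027] 0.6832990522734242
F tool xy -0.3273530797030059 0.34174645808357074 turned 53.48324334930939
```

Emit:
jog_arm([
  {"grip": 1, "translation": [0, 0, 0], "twist": [0, 0, -0.035]},
  {"grip": 1, "translation": [0, 0, 0], "twist": [0, 0, 0]},
])

```text
clock: 6.98
eef_pos: [523.4, 39.3, 105.4]
tcp_rot: [3.142, -0.0, 1.328]
contact_force: [0.6, 0.1, -1.3]
opening: 0.683
```

```bash
python3 st.py
```

```text
6.9833 [523.387  39.279 105.392] [ 3.142 -0.     1.328] F [ 0.65   0.112 -1.294] T [0.018 0.064 0.038] 0.6830687362720008
F tool xy 0.2642529527981071 0.6040947380531226 turned 55.48862764266483
```

Emit:
jog_arm([
  {"grip": 1, "translation": [0, 0, 0], "twist": [0, 0, -0.035]},
  {"grip": 1, "translation": [0, 0, 0], "twist": [0, 0, 0]},
])

```text
clock: 7.15
eef_pos: [523.4, 39.3, 105.4]
tcp_rot: [-3.142, 0.0, 1.364]
contact_force: [0.5, 0.1, -1.0]
opening: 0.684
```

```bash
python3 st.py
```

```text
7.15 [523.356  39.291 105.374] [-3.142  0.     1.364] F [ 0.451  0.121 -1.004] T [-0.013 -0.018  0.033] 0.6839317461673323
F tool xy 0.2113860344307551 0.4166945999577374 turned 57.496623577722254
```

Emit:
jog_arm([
  {"grip": 1, "translation": [0, 0, 0], "twist": [0, 0, -0.035]},
  {"grip": 1, "translation": [0, 0, 0], "twist": [0, 0, 0]},
])

```text
clock: 7.32
eef_pos: [523.4, 39.3, 105.4]
tcp_rot: [3.142, -0.0, 1.398]
contact_force: [-1.0, 1.0, -0.5]
opening: 0.69
```

```bash
python3 st.py
```

```text
7.3167 [523.38   39.291 105.386] [ 3.142 -0.     1.398] F [-0.966  0.973 -0.475] T [ 0.025  0.006 -0.012] 0.6904782879113518
F tool xy 0.7934424740464414 -1.118279212201187 turned 59.50145749397617
```

Emit:
jog_arm([
  {"grip": 1, "translation": [0, 0, 0], "twist": [0, 0, -0.035]},
  {"grip": 1, "translation": [0, 0, 0], "twist": [0, 0, 0]},
])

```text
clock: 7.48
eef_pos: [523.4, 39.3, 105.4]
tcp_rot: [-3.142, -0.0, 1.433]
contact_force: [-0.2, -0.7, -0.9]
opening: 0.686
```

```bash
python3 st.py
```

```text
7.4833 [523.363  39.274 105.397] [-3.142 -0.     1.433] F [-0.227 -0.69  -0.872] T [-0.024 -0.006 -0.009] 0.686481905514929
F tool xy -0.7149430688830215 -0.13004909333200015 turned 61.506908786842594
```

Emit:
jog_arm([
  {"grip": 1, "translation": [0, 0, 0], "twist": [0, 0, -0.035]},
  {"grip": 1, "translation": [0, 0, 0], "twist": [0, 0, 0]},
])

```text
clock: 7.65
eef_pos: [523.4, 39.3, 105.4]
tcp_rot: [3.142, -0.0, 1.468]
contact_force: [-0.8, 0.4, -1.1]
opening: 0.682
```

```bash
python3 st.py
```

```text
7.65 [523.396  39.282 105.382] [ 3.142 -0.     1.468] F [-0.829  0.366 -1.148] T [0.044 0.008 0.004] 0.681821535317213
F tool xy 0.2792420497471697 -0.8623412521978701 turned 63.5100726463869
```

Emit:
jog_arm([
  {"grip": 1, "translation": [0, 0, 0], "twist": [0, 0, -0.035]},
  {"grip": 1, "translation": [0, 0, 0], "twist": [0, 0, 0]},
])

```text
clock: 7.82
eef_pos: [523.4, 39.3, 105.4]
tcp_rot: [3.142, 0.0, 1.504]
contact_force: [-0.3, -0.0, 0.1]
opening: 0.686
```

```bash
python3 st.py
```

```text
7.8167 [523.398  39.3   105.388] [3.142 0.    1.504] F [-0.294 -0.024  0.107] T [0.041 0.003 0.003] 0.6859094070326576
F tool xy -0.0436800601306335 -0.2916420513245066 turned 65.5215001637837
```

Emit:
jog_arm([
  {"grip": 1, "translation": [0, 0, 0], "twist": [0, 0, -0.035]},
  {"grip": 1, "translation": [0, 0, 0], "twist": [0, 0, 0]},
])

```text
clock: 7.98
eef_pos: [523.4, 39.3, 105.4]
tcp_rot: [3.142, 0.0, 1.539]
contact_force: [0.6, -0.8, -0.5]
opening: 0.687
```

```bash
python3 st.py
```

```text
7.9833 [523.381  39.277 105.376] [3.142 0.    1.539] F [ 0.565 -0.804 -0.456] T [-0.021  0.007  0.029] 0.6874935859884755
F tool xy -0.7855415658632121 0.5908025392524487 turned 67.52768511979868
```

Emit:
jog_arm([
  {"grip": 1, "translation": [0, 0, 0], "twist": [0, 0, -0.035]},
  {"grip": 1, "translation": [0, 0, 0], "twist": [0, 0, 0]},
])

```text
clock: 8.15
eef_pos: [523.4, 39.3, 105.4]
tcp_rot: [-3.142, -0.0, 1.574]
contact_force: [0.1, 0.6, -1.0]
opening: 0.681
```

```bash
python3 st.py
```

```text
8.15 [523.374  39.277 105.386] [-3.142 -0.     1.574] F [ 0.14   0.621 -1.036] T [ 0.041 -0.087  0.014] 0.6809204312571244
F tool xy 0.6208604211817059 0.1417176122196943 turned 69.52880467542744
```

Emit:
jog_arm([
  {"grip": 1, "translation": [0, 0, 0], "twist": [0, 0, -0.035]},
  {"grip": 1, "translation": [0, 0, 0], "twist": [0, 0, 0]},
])

```text
clock: 8.32
eef_pos: [523.4, 39.3, 105.4]
tcp_rot: [-3.142, -0.0, 1.608]
contact_force: [1.1, -1.2, -2.5]
opening: 0.687
```

```bash
python3 st.py
```

```text
8.3167 [523.372  39.316 105.392] [-3.142 -0.     1.608] F [ 1.058 -1.206 -2.473] T [0.048 0.002 0.069] 0.6871204093678632
F tool xy -1.2447104603275267 1.0120387062297846 turned 71.533612357408
```

Emit:
jog_arm([
  {"grip": 1, "translation": [0, 0, 0], "twist": [0, 0, -0.035]},
  {"grip": 1, "translation": [0, 0, 0], "twist": [0, 0, 0]},
])

```text
clock: 8.48
eef_pos: [523.3, 39.6, 105.4]
tcp_rot: [-3.141, -0.001, 1.643]
contact_force: [-1.0, 1.7, -1.4]
opening: 0.687
```

```bash
python3 st.py
```

```text
8.4833 [523.285  39.61  105.374] [-3.141 -0.001  1.643] F [-1.028  1.687 -1.414] T [ 0.376  0.093 -0.064] 0.6869757332127261
F tool xy 1.7567552081498001 -0.9033732508490715 turned 73.52156290247466
```

Emit:
jog_arm([
  {"grip": 1, "translation": [0, 0, 0], "twist": [0, 0, -0.035]},
  {"grip": 1, "translation": [0, 0, 0], "twist": [0, 0, 0]},
])

```text
clock: 8.65
eef_pos: [523.2, 39.7, 105.4]
tcp_rot: [-3.141, -0.001, 1.678]
contact_force: [-0.9, 2.3, -0.7]
opening: 0.68
```

```bash
python3 st.py
```

```text
8.65 [523.184  39.672 105.374] [-3.141 -0.001  1.678] F [-0.861  2.344 -0.694] T [ 0.593  0.188 -0.257] 0.6801698883787222
F tool xy 2.422657000656979 -0.6050836168051767 turned 75.5120601165004
```

The stop shows at about 75.5°, with −0.26 N·m of resistance. I'll turn back about 9° and lift gently.

Emit:
jog_arm([
  {"grip": 1, "translation": [0, 0, 0], "twist": [0, 0, 0.05]},
  {"grip": 1, "translation": [0, 0, 0], "twist": [0, 0, 0.05]},
  {"grip": 1, "translation": [0, 0, 0], "twist": [0, 0, 0.05]},
  {"grip": 1, "translation": [0, 0, 0], "twist": [0, 0, 0]},
  {"grip": 1, "translation": [0, 0, 0], "twist": [0, 0, 0]},
])

```text
clock: 9.07
eef_pos: [523.5, 39.1, 105.4]
tcp_rot: [3.141, 0.0, 1.53]
contact_force: [-0.2, 0.5, -0.9]
opening: 0.68
```

```bash
python3 st.py
```

```text
9.0667 [523.463  39.132 105.418] [3.141 0.    1.53 ] F [-0.226  0.465 -0.942] T [ 0.029  0.037 -0.   ] 0.6798881635465724
F tool xy 0.4553738163955766 -0.24506531627652117 turned 67.01576832811496
```

Emit:
jog_arm([
  {"grip": 1, "translation": [0, 0, -0.001], "twist": [0, 0, 0]},
  {"grip": 1, "translation": [0, 0, -0.001], "twist": [0, 0, 0]},
  {"grip": 1, "translation": [0, 0, -0.001], "twist": [0, 0, 0]},
  {"grip": 1, "translation": [0, 0, 0], "twist": [0, 0, 0]},
])

```text
clock: 9.4
eef_pos: [523.6, 39.3, 108.7]
tcp_rot: [3.141, 0.0, 1.53]
contact_force: [-0.1, 0.6, -0.1]
opening: 0.687
```

```bash
python3 st.py
```

```text
9.4 [523.58   39.251 108.662] [3.141 0.    1.53 ] F [-0.134  0.616 -0.088] T [ 0.036 -0.043  0.041] 0.6871283300573731
F tool xy 0.6096701233111618 -0.15921334497905132 turned 67.03596119465533
```

Emit:
jog_arm([
  {"grip": 1, "translation": [0, 0, -0.003], "twist": [0, 0, 0]},
  {"grip": 1, "translation": [0, 0, -0.004], "twist": [0, 0, 0]},
  {"grip": 1, "translation": [0, 0, -0.006], "twist": [0, 0, 0]},
  {"grip": 1, "translation": [0, 0, -0.01], "twist": [0, 0, 0]},
  {"grip": 1, "translation": [0, 0, -0.015], "twist": [0, 0, 0]},
  {"grip": 1, "translation": [0, 0, -0.015], "twist": [0, 0, 0]},
  {"grip": 1, "translation": [0, 0, -0.01], "twist": [0, 0, 0]},
  {"grip": 1, "translation": [0, 0, 0], "twist": [0, 0, 0]},
])

```text
clock: 10.07
eef_pos: [524.9, 39.4, 174.2]
tcp_rot: [3.137, -0.001, 1.53]
contact_force: [0.6, 0.7, 0.3]
opening: 0.684
```

```bash
python3 st.py; python3 -c "
from snap import *
snap('wrist',5);snap('side',5);f=snap('top',5)
from h import *
C=cloud(f);u,v=364,242
P=C[v-38:v+38,u-38:u+38].reshape(-1,3); q=P[(P[:,2]>12)&(P[:,2]<35)]
print('dish',(q.max(0)+q.min(0))/2,np.ptp(q,axis=0))
for n in ('wrist1','wrist2'):
  f=load(n+'.npz');C=cloud(f);m=(abs(C[...,0]-480)<110)&(abs(C[...,1]+270)<110)&(C[...,2]>14)&(C[...,2]<32);q=C[m];print(n,len(q),q.min(0),q.max(0))
  A=np.c_[q[:,:2],np.ones(len(q))];s=np.linalg.lstsq(A,-(q[:,:2]**2).sum(1),rcond=None)[0];print(-s[:2]/2,np.sqrt((s[:2]**2).sum()/4-s[2]))
"
```

```text
10.0667 [524.947  39.411 174.164] [ 3.137 -0.001  1.53 ] F [0.598 0.665 0.295] T [-0.045  0.024  0.014] 0.6839332771013373
F tool xy 0.6889727672779851 0.5698980116816486 turned 67.02617044347008
dish [ 481.40363488 -269.49397464   20.55280847] [187.53663573 189.79354446  16.81957264]
wrist1 2239 [ 408.83106084 -368.5018662    14.00024277] [ 578.60611692 -178.0042034    24.47493868]
[ 484.50567879 -271.77702146] 92.50130129406845
wrist2 780 [ 468.40592715 -254.88841927   14.02247156] [ 576.40379467 -176.94251901   23.61812136]
[ 485.03032591 -271.60924201] 92.44050311527707
```

View pics/side5.png

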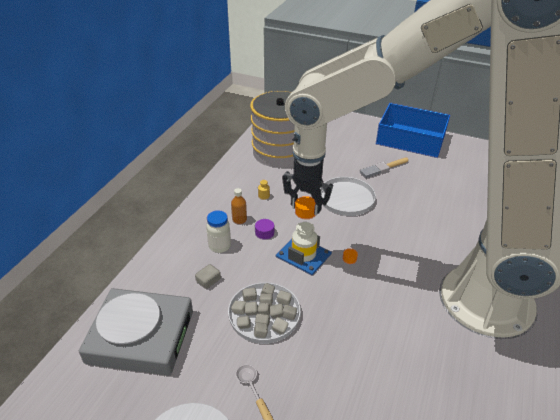

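View pics/wrist5.png

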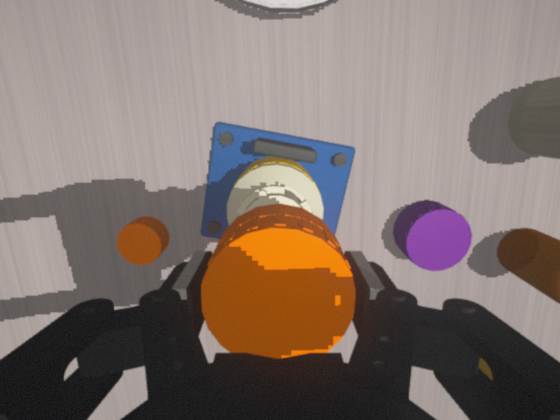

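The side view shows the cap held above the bare neck and everything else undisturbed. Next I'll carry it over to the dish.

Emit:
jog_arm([
  {"grip": 1, "translation": [-0.01, -0.001, -0.005], "twist": [0, 0, 0]},
  {"grip": 1, "translation": [-0.02, -0.002, -0.005], "twist": [0, 0, 0]},
  {"grip": 1, "translation": [-0.026, -0.0025, 0], "twist": [0, 0, 0]},
  {"grip": 1, "translation": [-0.026, -0.0025, 0], "twist": [0, 0, 0]},
  {"grip": 1, "translation": [-0.026, -0.0025, 0], "twist": [0, 0, 0]},
  {"grip": 1, "translation": [-0.026, -0.0025, 0], "twist": [0, 0, 0]},
  {"grip": 1, "translation": [-0.026, -0.0025, 0], "twist": [0, 0, 0]},
  {"grip": 1, "translation": [-0.026, -0.0025, 0], "twist": [0, 0, 0]},
  {"grip": 1, "translation": [-0.026, -0.0025, 0], "twist": [0, 0, 0]},
  {"grip": 1, "translation": [-0.026, -0.0025, 0], "twist": [0, 0, 0]},
])

```text
clock: 11.05
eef_pos: [489.5, -199.2, 180.9]
tcp_rot: [-3.14, -0.0, 1.53]
contact_force: [0.6, 0.0, -1.3]
opening: 0.687
```

Emit:
jog_arm([
  {"grip": 1, "translation": [-0.026, -0.0025, 0], "twist": [0, 0, 0]},
  {"grip": 1, "translation": [-0.026, -0.0025, 0], "twist": [0, 0, 0]},
  {"grip": 1, "translation": [-0.016, -0.0015, 0.01], "twist": [0, 0, 0]},
  {"grip": 1, "translation": [-0.005, 0, 0.02], "twist": [0, 0, 0]},
  {"grip": 1, "translation": [0, 0, 0.025], "twist": [0, 0, 0]},
  {"grip": 1, "translation": [0, 0, 0.025], "twist": [0, 0, 0]},
  {"grip": 1, "translation": [0, 0, 0.02], "twist": [0, 0, 0]},
  {"grip": 1, "translation": [0, 0, 0.01], "twist": [0, 0, 0]},
  {"grip": 1, "translation": [0, 0, 0], "twist": [0, 0, 0]},
  {"grip": 1, "translation": [0, 0, 0], "twist": [0, 0, 0]},
])

```text
clock: 11.88
eef_pos: [480.8, -270.4, 71.3]
tcp_rot: [-3.141, -0.0, 1.53]
contact_force: [0.1, -0.5, -0.5]
opening: 0.686
```

```bash
python3 st.py; python3 -c "
from snap import *
snap('wrist',6);snap('side',6)"
```

```text
11.8833 [ 480.821 -270.396   71.272] [-3.141 -0.     1.53 ] F [ 0.069 -0.529 -0.46 ] T [-0.02  -0.03   0.001] 0.6855196273229632
F tool xy -0.525686109015727 0.090760878217317 turned 67.02099398877121
```

View pics/wrist6.png

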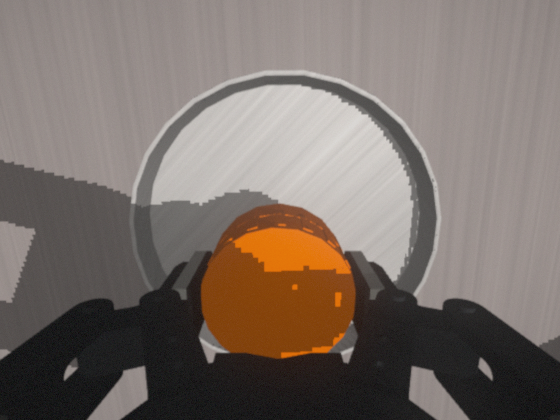

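The cap is over the middle of the dish. Lowering to just above the floor.

Emit:
jog_arm([
  {"grip": 1, "translation": [0, 0.001, 0.015], "twist": [0, 0, 0]},
  {"grip": 1, "translation": [0, 0.001, 0.015], "twist": [0, 0, 0]},
  {"grip": 1, "translation": [0, 0, 0.014], "twist": [0, 0, 0]},
  {"grip": 1, "translation": [0, 0, 0.008], "twist": [0, 0, 0]},
  {"grip": 1, "translation": [0, 0, 0.004], "twist": [0, 0, 0]},
  {"grip": 1, "translation": [0, 0, 0.002], "twist": [0, 0, 0]},
  {"grip": 1, "translation": [0, 0, 0], "twist": [0, 0, 0]},
  {"grip": 1, "translation": [0, 0, 0], "twist": [0, 0, 0]},
])

```text
clock: 12.65
eef_pos: [483.6, -270.6, 14.1]
tcp_rot: [3.141, 0.0, 1.53]
contact_force: [0.2, 0.1, -0.7]
opening: 0.68
```

```bash
python3 st.py
```

```text
12.65 [ 483.64  -270.578   14.109] [3.141 0.    1.53 ] F [ 0.223  0.074 -0.749] T [-0.086  0.006 -0.024] 0.6802235631644753
F tool xy 0.08286433555406675 0.21930815458434583 turned 67.03022218449122
```

Emit:
jog_arm([
  {"grip": 1, "translation": [0, 0, 0.001], "twist": [0, 0, 0]},
  {"grip": 1, "translation": [0, 0, 0.001], "twist": [0, 0, 0]},
  {"grip": 1, "translation": [0, 0, 0.001], "twist": [0, 0, 0]},
  {"grip": 1, "translation": [0, 0, 0.0005], "twist": [0, 0, 0]},
  {"grip": 1, "translation": [0, 0, 0], "twist": [0, 0, 0]},
])

```text
clock: 13.07
eef_pos: [483.1, -270.3, 9.8]
tcp_rot: [-3.141, -0.0, 1.53]
contact_force: [-0.0, -0.2, -1.2]
opening: 0.682
```

```bash
python3 st.py
```

```text
13.0667 [ 483.103 -270.291    9.81 ] [-3.141 -0.     1.53 ] F [-0.046 -0.226 -1.172] T [-0.059  0.05   0.018] 0.6821900784852254
F tool xy -0.22772480301658274 -0.03650370731193331 turned 67.02711759059694
```

Emit:
jog_arm([
  {"grip": 1, "translation": [0, 0, 0.0005], "twist": [0, 0, 0]},
  {"grip": 1, "translation": [0, 0, 0.0005], "twist": [0, 0, 0]},
  {"grip": 1, "translation": [0, 0, 0], "twist": [0, 0, 0]},
])

```text
clock: 13.32
eef_pos: [483.1, -270.3, 8.8]
tcp_rot: [-3.141, -0.0, 1.53]
contact_force: [-0.1, -0.1, -1.5]
opening: 0.683
```

```bash
python3 st.py
```

```text
13.3167 [ 483.102 -270.301    8.779] [-3.141 -0.     1.53 ] F [-0.149 -0.133 -1.487] T [ 0.002 -0.04   0.011] 0.6831844034591547
F tool xy -0.13868699079067254 -0.14355616795525156 turned 67.02201078959676
```

Emit:
jog_arm([
  {"grip": 1, "translation": [0, 0, 0.0005], "twist": [0, 0, 0]},
  {"grip": 1, "translation": [0, 0, 0], "twist": [0, 0, 0]},
  {"grip": 1, "translation": [0, 0, 0], "twist": [0, 0, 0]},
])

```text
clock: 13.57
eef_pos: [483.2, -270.3, 8.4]
tcp_rot: [-3.142, -0.0, 1.53]
contact_force: [-0.1, 0.0, -0.6]
opening: 0.68
```

```bash
python3 st.py
```

```text
13.5667 [ 483.161 -270.334    8.358] [-3.142 -0.     1.53 ] F [-0.087  0.049 -0.553] T [-0.006 -0.014  0.027] 0.6797780479381145
F tool xy 0.045415368557619656 -0.08933056891803086 turned 67.02311309058652
```

Emit:
jog_arm([
  {"grip": 1, "translation": [0, 0, 0.0005], "twist": [0, 0, 0]},
  {"grip": 1, "translation": [0, 0, 0], "twist": [0, 0, 0]},
  {"grip": 1, "translation": [0, 0, 0], "twist": [0, 0, 0]},
])

```text
clock: 13.82
eef_pos: [483.1, -270.3, 7.8]
tcp_rot: [-3.142, -0.0, 1.53]
contact_force: [0.1, 0.2, -1.2]
opening: 0.684
```

```bash
python3 st.py
```

```text
13.8167 [ 483.127 -270.295    7.843] [-3.142 -0.     1.53 ] F [ 0.056  0.189 -1.178] T [-0.02  -0.016 -0.005] 0.683576604088484
F tool xy 0.19071311722051668 0.04866313926573794 turned 67.02351375522233
```

Emit:
jog_arm([
  {"grip": 1, "translation": [0, 0, 0.0005], "twist": [0, 0, 0]},
  {"grip": 1, "translation": [0, 0, 0], "twist": [0, 0, 0]},
  {"grip": 1, "translation": [0, 0, 0], "twist": [0, 0, 0]},
])

```text
clock: 14.07
eef_pos: [483.1, -270.3, 7.4]
tcp_rot: [-3.142, -0.0, 1.53]
contact_force: [-0.2, -0.1, -1.5]
opening: 0.687
```

```bash
python3 st.py
```

```text
14.0667 [ 483.123 -270.321    7.356] [-3.142 -0.     1.53 ] F [-0.162 -0.052 -1.523] T [0.018 0.019 0.02 ] 0.6865438999364427
F tool xy -0.05877905727968312 -0.16019966779875228 turned 67.02335111515663
```

Emit:
jog_arm([
  {"grip": 1, "translation": [0, 0, 0.0004], "twist": [0, 0, 0]},
  {"grip": 1, "translation": [0, 0, 0], "twist": [0, 0, 0]},
  {"grip": 1, "translation": [0, 0, 0], "twist": [0, 0, 0]},
])

```text
clock: 14.32
eef_pos: [483.2, -270.4, 7.2]
tcp_rot: [3.141, 0.0, 1.53]
contact_force: [-2.3, 0.1, 4.4]
opening: 0.682
```

```bash
python3 st.py
```

```text
14.3167 [ 483.206 -270.371    7.23 ] [3.141 0.    1.53 ] F [-2.256  0.142  4.421] T [ 0.081  0.137 -0.011] 0.6818158053033432
F tool xy 0.04967409214484002 -2.259538101579676 turned 67.02596878020618
```

Emit:
jog_arm([
  {"grip": 1, "translation": [0, 0, 0.0004], "twist": [0, 0, 0]},
  {"grip": 1, "translation": [0, 0, 0], "twist": [0, 0, 0]},
  {"grip": 1, "translation": [0, 0, 0], "twist": [0, 0, 0]},
])

```text
clock: 14.57
eef_pos: [483.2, -270.3, 7.2]
tcp_rot: [3.141, 0.0, 1.53]
contact_force: [-3.4, 1.5, 10.0]
opening: 0.687
```

```bash
python3 st.py; python3 -c "
from snap import *
snap('side',7)"
```

```text
14.5667 [ 483.177 -270.349    7.159] [3.141 0.    1.53 ] F [-3.418  1.533 10.019] T [ 0.258  0.328 -0.022] 0.6874427427548295
F tool xy 1.3919958108556119 -3.4775518009397066 turned 67.02559124026841
```

View pics/side7.png

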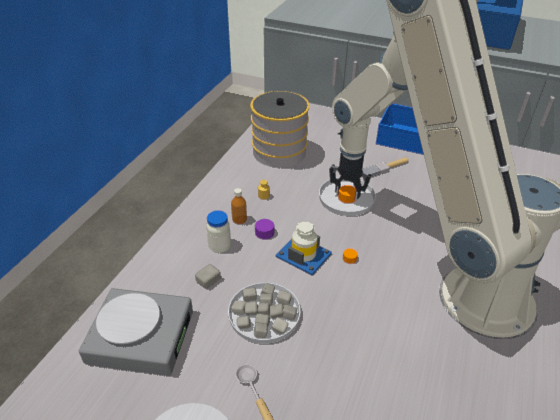

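Contact with the dish floor, and the side view shows the cap at (347,194), inside the dish. I'll take the pressure off, then open gradually.

Emit:
jog_arm([
  {"grip": 1, "translation": [0, -0.0003, -0.0007], "twist": [0, 0, 0]},
  {"grip": 1, "translation": [0, 0, 0], "twist": [0, 0, 0]},
  {"grip": 1, "translation": [0, 0, 0], "twist": [0, 0, 0]},
], squeeze=20)

```text
clock: 14.87
eef_pos: [482.9, -270.4, 7.2]
tcp_rot: [3.141, 0.0, 1.53]
contact_force: [0.3, 0.2, 0.8]
opening: 0.678
```

```bash
python3 st.py
```

```text
14.8667 [ 482.9   -270.354    7.239] [3.141 0.    1.53 ] F [0.257 0.234 0.833] T [-0.007 -0.004 -0.013] 0.6782758691664204
F tool xy 0.2444337915648618 0.2472556679837411 turned 67.02405763624846
```

Emit:
jog_arm([
  {"grip": -0.42, "translation": [0, 0, 0], "twist": [0, 0, 0]},
  {"grip": -0.5, "translation": [0, 0, 0], "twist": [0, 0, 0]},
  {"grip": -0.6, "translation": [0, 0, 0], "twist": [0, 0, 0]},
  {"grip": -0.8, "translation": [0, 0, 0], "twist": [0, 0, 0]},
  {"grip": -1, "translation": [0, 0, 0], "twist": [0, 0, 0]},
  {"grip": -1, "translation": [0, 0, 0], "twist": [0, 0, 0]},
  {"grip": -1, "translation": [0, 0, 0], "twist": [0, 0, 0]},
  {"grip": -1, "translation": [0, 0, 0], "twist": [0, 0, 0]},
])

```text
clock: 15.53
eef_pos: [482.9, -270.3, 7.3]
tcp_rot: [3.142, -0.0, 1.53]
contact_force: [0.2, 0.3, -0.2]
opening: 1.0
```

```bash
python3 st.py; python3 -c "
from snap import *
snap('wrist',8)"
```

```text
15.5333 [ 482.86  -270.316    7.287] [ 3.142 -0.     1.53 ] F [ 0.244  0.293 -0.205] T [0.008 0.023 0.051] 1.0002537017657287
F tool xy 0.3023847151948022 0.2315167167868898 turned 67.02437853285215
```

View pics/wrist8.png

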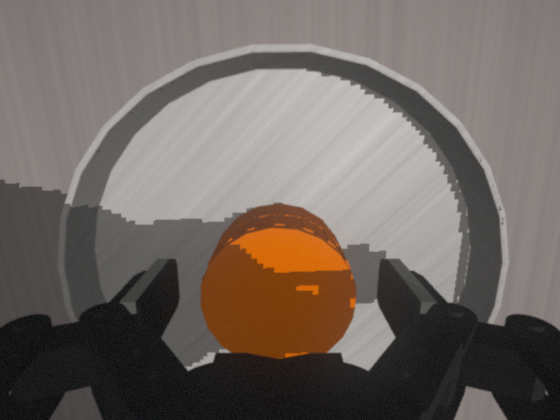

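The jaws are open and clear of the cap on both sides. Retreating straight up.

Emit:
jog_arm([
  {"grip": -1, "translation": [0, 0, -0.005], "twist": [0, 0, 0]},
  {"grip": -1, "translation": [0, 0, -0.01], "twist": [0, 0, 0]},
  {"grip": -1, "translation": [0, 0, -0.02], "twist": [0, 0, 0]},
  {"grip": -1, "translation": [0, 0, -0.025], "twist": [0, 0, 0]},
  {"grip": -1, "translation": [0, 0, -0.025], "twist": [0, 0, 0]},
  {"grip": -1, "translation": [0, 0, -0.025], "twist": [0, 0, 0]},
  {"grip": -1, "translation": [0, 0, -0.025], "twist": [0, 0, 0]},
  {"grip": -1, "translation": [0, 0, -0.025], "twist": [0, 0, 0]},
  {"grip": -1, "translation": [0, 0, 0], "twist": [0, 0, 0]},
  {"grip": -1, "translation": [0, 0, 0], "twist": [0, 0, 0]},
])

```text
clock: 16.42
eef_pos: [483.8, -270.9, 169.6]
tcp_rot: [3.138, 0.002, 1.53]
contact_force: [-0.3, -1.1, 0.2]
opening: 1.0
```

```bash
python3 st.py; python3 -c "
from snap import *
from h import *
snap('side',9);f=snap('wrist',9);C=cloud(f)
hsv=cv2.cvtColor(f['p'],cv2.COLOR_RGB2HSV);m=cv2.inRange(hsv,(5,180,100),(18,255,255))>0
P=C[m&(f['d']>0)&(abs(C[...,0]-483)<60)&(abs(C[...,1]+270)<60)];t=P[P[:,2]>30];print('cap top z',np.percentile(t[:,2],[5,50,95]),(t.max(0)+t.min(0))/2,np.ptp(t,axis=0))
f=snap('top',9);C=cloud(f)
g=load('top0.npz');D=np.abs(f['p'].astype(int)-g['p']).sum(2)>90
print([ (x,y,w,h,a) for x,y,w,h,a in cv2.connectedComponentsWithStats(D.astype(np.uint8))[2] if a>15])
"
```

```text
16.4167 [ 483.812 -270.854  169.623] [3.138 0.002 1.53 ] F [-0.32  -1.098  0.232] T [-0.001 -0.025 -0.022] 1.0002348103209504
F tool xy -1.1097924427314272 -0.274548618922853 turned 67.0257652120417
cap top z [35.72161719 36.86787886 37.9593123 ] [ 482.64460355 -270.4357399    34.70693653] [57.94895142 56.24636279  8.57754235]
[(np.int32(0), np.int32(0), np.int32(560), np.int32(420), np.int32(215547)), (np.int32(231), np.int32(216), np.int32(219), np.int32(192), np.int32(9135)), (np.int32(253), np.int32(221), np.int32(23), np.int32(23), np.int32(371)), (np.int32(261), np.int32(246), np.int32(16), np.int32(9), np.int32(45)), (np.int32(416), np.int32(332), np.int32(144), np.int32(88), np.int32(7239)), (np.int32(549), np.int32(361), np.int32(3), np.int32(14), np.int32(26)), (np.int32(294), np.int32(374), np.int32(4), np.int32(19), np.int32(30)), (np.int32(205), np.int32(380), np.int32(58), np.int32(40), np.int32(850)), (np.int32(333), np.int32(386), np.int32(84), np.int32(34), np.int32(1637)), (np.int32(239), np.int32(391), np.int32(13), np.int32(9), np.int32(23)), (np.int32(270), np.int32(393), np.int32(35), np.int32(19), np.int32(91)), (np.int32(394), np.int32(395), np.int32(12), np.int32(3), np.int32(16))]
```

View pics/side9.png

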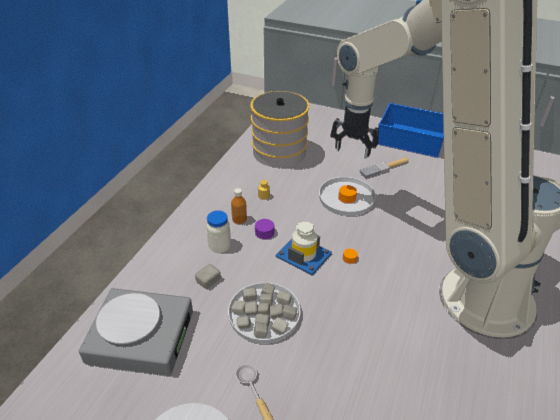

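View pics/wrist9.png

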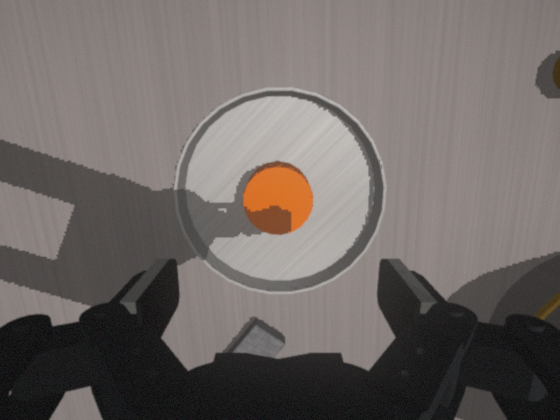

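View pics/top9.png

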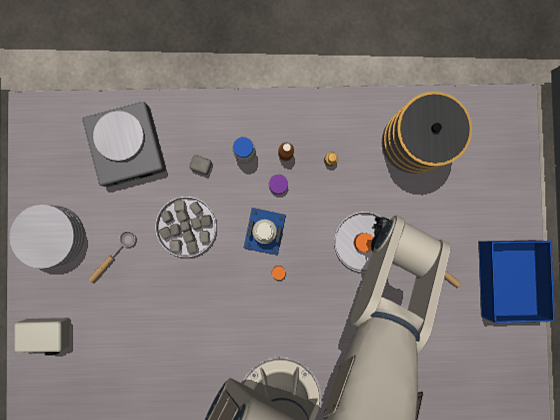

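The wrist view shows the cap at (278,198), upright in the middle of the dish. Its top is at z≈37, and 3 + 34 = 37 is what it should be. Nothing else differs from the first picture except the arm and the cap.

```bash
python3 -c "
from rig import r
print(r.sign_off())"
```

```text
the job is handed in; nothing more can be done
None
```

The cap is off the jar and sits upright in the empty steel dish, released. I handed the job in at about 16.6 s of the 61 s allowed.

- **Unscrewing:** I gripped at 60 N and eased off the push from the closing jaws. A fast 27° counterclockwise twist then broke the cap loose. I turned on gently and felt the stop at about 75.5°, at 0.26 N·m. I turned back about 8.5° and the cap lifted with almost no force.
- **Setting down:** I lowered the cap into the middle of the dish in small steps. The last step pressed at up to 10 N before I eased it to under 1 N, opened the jaws and withdrew straight up.
- **Last checks:** The cap's top is level at about 37 mm, as expected for a 34 mm cap on a 3 mm floor. It is at about (483, −270), within about 2 mm of the dish centre, and the gripper is well clear. Compared with the first top picture, only the arm, its shadow and the cap have changed. The arm hides part of the brush and the right edge of the dish in that view.
- **Not measured:** I took no torque reading during the break-loose twist itself, so its peak is unknown.
- **Disagreement:** The cap's starting position differed by 2–3 mm between the top and wrist cameras. I used the wrist value, which the grasp confirmed.

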